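# Open the blue vacuum valve through its lift gate

## Task

Open the bench vacuum valve with the blue knob: lift its lever out of the notch at the red (shut) end, carry it over the gate along the slot to the green (open) end, and let it drop fully into the notch there. Leave the lever of the yellow-knobbed valve shut in its notch at the red end.

Things in the scene. Friction and masses are not known exactly. Their poses are not given: they have to be found in the camera images.
- blue_valve_knob (a point): Centre of the blue knob, an upright cylinder 28 mm wide, 36 mm tall, on a stem with a 22 mm square collar below. It stays upright and only lifts straight up (35 mm at most, 3 to 6 N, sprung down again) and, once lifted, goes along the slot (about 1 N). Down in a notch it is 108 mm above the worktop. The gate between the notches stops it unless it is lifted over 14 mm; 20 to 30 mm is comfortable.
- blue_valve: White box fixed to the worktop, 84 x 164 x 50 mm; brass hose barbs on its back (+x); slot along y in its top. Origin: centre of the underside, z up. Red bar (shut) at the +y end, green bar (open) at -y. The knob is at x = 0, between stops at y = +40 and -40 mm; it drops into the red notch at y = +28 to +40, the green at -28 to -40 mm. Dark gate rails (y = -17 to +17) are 64 mm above the worktop.
- yellow_valve_knob (a point): Centre of the yellow knob on the other valve, same shape, size and height (108 mm); it is down in the notch at the red end and stays there.
- yellow_valve: The valve with the yellow knob, otherwise the same as the blue one: same origin, axes, red end at +y and green end at -y. The two valves may stand either way round, left or right.

How it is judged:
By the outcome, as a careful person would: the job done as asked, in the order asked, and still so for the second after the job is handed in, with the robot touching nothing.
It also fails if it takes over 34 s, if anything falls off the work surface, if the arm or the gripper's body presses on something with over 40 N, if the wrist force passes 120 N, or if a joint passes its speed limit or range.

## Robot

A 6-joint arm with a two-finger parallel gripper is mounted at the origin on a cart in front of the work surface, level with it; the furniture and walls round the work are solid. World frame = base frame: x ahead of the robot, y to its left, z up, the work surface at z = 0. Lengths are in m, angles in degrees, forces in N, time in s.
With the tool pointing down it reaches from about 0.35 to 0.875 m from the base axis. Payload 4.2 kg.
Tool frame: the origin (TCP) lies midway between the tips of the shut fingers; the grasp point (between the pads) lies 19 mm behind it; z points along the fingers, y is the line along which they close (so a half turn about z gives the same grasp; the last joint's range is limited). The gripper opens to 87 mm and grips with 3 to 60 N. Pads are 19 mm wide; open, the fingers measure 117 mm over their backs; the gripper's body (75 mm by 190 mm) begins 51 mm behind the grasp point.
Start: joints at [83.113, 22.042, 0.453, 0, -68.411, -14.817], TCP at [0.231, 0.581, 0.223] pointing down, gripper open.
Joint ranges: [-179.83, 179.83], [-69.29, 118.12], [-61.27, 80.66], [-181.25, 117.63], [-171.15, -9.14], [-177.46, 177.46]. Speed limits (degrees/s): [159.86, 159.86, 180, 180, 180, 180].

## Interface

Orientations are given as [roll, pitch, yaw] about the fixed x, y, z axes, in that order (R = Rz(yaw) Ry(pitch) Rx(roll)).
In Python, from workcell import env gives the robot as it stands. The module is installed in compiled form; this text tells all that it offers. Calls block until the motion is done:
- env.goto(position, orientation): joint-space move of the TCP to a pose.
- env.move_straight(position, rotation=None, rate=0.15, force_limit=None): straight line of the TCP; rotation=None keeps the orientation; rate is the mean speed in m/s. With force_limit (N) it stops when the force on the tool has changed by that much, and returns True; else False.
- env.set_joints(angles): joint-space move.
- env.gripper_to(opening, grasp_force=None): opening from 0.0 (shut) to 1.0 (fully open); grasp_force is the grip in N (None keeps the last); returns when the fingers have stopped.
- env.dwell(seconds).
- env.inverse_kinematics(position, orientation): joint angles nearest the present ones, or None.
- env.read_state(): the state.
- env.grab_frame(name): name is "scene" or "top"; returns a dict with "image" (420x560x3 uint8, blue, green, red), "fx", "fy", "cx", "cy" (pixels), "position" and "orientation" of the camera in the world. Camera axes: x right, y up, looking along -z (the intrinsics and any distortion apply to the point x, -y, -z); pixel columns grow to the right and rows downward; lengths in m; the calibration is good to about 2 mm. A picture is of the moment at which its call begins. There is no depth.
A pose or a line that the arm cannot do raises env.Unreachable and nothing moves.
- env.close_job(): hands the job in; it is judged then, once.
Trained networks look in a picture, given as the dict that the camera call returned (one of the last four; its "shot" number tells which), for a name from the list of things; names that differ only in an ending like _2 or _b are one class to them, and where a whole thing is asked for, a point or a joint stands for the part that bears it (a point fixed in the world has none). Each returns a list of dicts, best first, with "score" (0 to 1); they miss things now and then, are a little off and sometimes report something else, mostly with a low value. They report only what shows in the picture. A call takes as long as a camera call.
- env.search_frame(picture, thing): "xyz" ([x, y, z] in m, in world coordinates, good to about 4 mm: the middle of the surface that is visible of it).
- env.trace(picture, thing): "mask" (420x560 bool, what is visible of it).
The state is a dict: "clock": time; "joint_positions": joint angles; "qvel": joint speeds; "joint_torque": joint torques, N m; "position": TCP position; "tool_rot": TCP orientation; "force": force on the tool from outside, world axes, zero at the start; "wrist_torque": the same for the moment, N m; "opening": opening from 0.0 (shut) to 1.0 (fully open); "finger_force": force on a finger pad.
Only numpy, scipy, OpenCV 4.12 (cv2) and the standard library are available. Lean on these libraries where they do the work, as an engineer would, in place of code of your own. Each camera call takes 0.05 s, during which the arm holds its last target. There are 200 camera calls.

## Working session

There is one attempt and no reset: what is moved stays moved. The work goes in short steps, each a Python script; the robot and the scene stay as the last script left them, time stands still between calls to the robot, and variables do not carry over. Pictures are saved under pics/ and viewed, at most 10 in all, crops included, and the job is handed in when it is done.

```bash
mkdir -p pics; python3 - <<'E'
from workcell import env
import cv2
for n in("scene","top"):
    p=env.grab_frame(n); cv2.imwrite(f"pics/{n}1.png",p["image"])
    print(n,{k:p[k] for k in p if k!="image"})
    for t in("blue_valve_knob","yellow_valve_knob","blue_valve","yellow_valve"):
        print(t,[(r["score"],r["xyz"]) for r in env.search_frame(p,t)][:3])
s=env.read_state();print(s["clock"],s["position"],s["tool_rot"],s["force"])
E
```

```text
scene {'fx': 429.1170597258018, 'fy': 429.1170597258018, 'cx': 277.2954579189651, 'cy': 212.1012032734846, 'position': array([ 0.12183019, -0.48739343,  0.67753904]), 'orientation': array([ 49.50759183,   0.18973887, -44.77088838]), 'shot': 1}
blue_valve_knob [(0.49, [0.616, 0.1816, 0.1055])]
yellow_valve_knob [(0.67, [0.6065, -0.1148, 0.1067])]
blue_valve []
yellow_valve [(0.92, [0.5688, -0.1519, 0.0477])]
top {'fx': 414.52357535726003, 'fy': 414.52357535726003, 'cx': 279.7096478141968, 'cy': 208.06730135498591, 'position': array([0.46663017, 0.02586392, 0.9248521 ]), 'orientation': array([ 10.27028893,  -1.31249123, -89.73822007]), 'shot': 2}
blue_valve_knob [(0.58, [0.6176, 0.1872, 0.1214])]
yellow_valve_knob [(0.53, [0.6025, -0.1063, 0.1156])]
blue_valve [(0.94, [0.6118, 0.1499, 0.0475])]
yellow_valve [(0.61, [0.5857, -0.1353, 0.0486])]
0.5 [0.23107071 0.5806346  0.22248584] [ 1.79990443e+02  7.69631624e-04 -2.17052937e+01] [ 0.13590034 -0.39620491  0.51358509]
```

View pics/scene1.png

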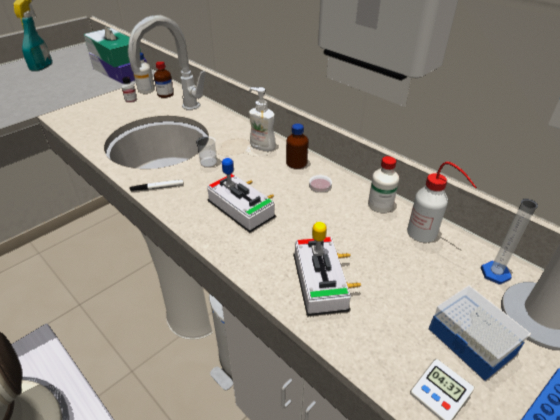

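View pics/top1.png

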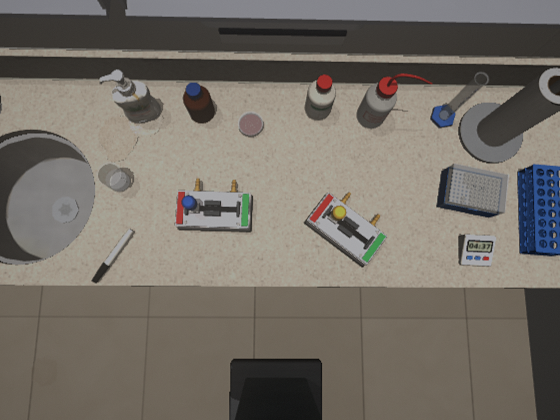

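The blue valve is at the left of the top view (knob at about (190,203), red bar left, green bar right) and nearly aligned with y. The yellow valve is 0.3 m to its right and rotated. Next I'll measure the blue valve's axis and knob.

```bash
cat > h.py <<'E'
from workcell import env
import cv2, numpy as np
from scipy.spatial.transform import Rotation as R
def ray(p,u,v):
    d=R.from_euler("xyz",p["orientation"],degrees=True).apply([(u-p["cx"])/p["fx"],-(v-p["cy"])/p["fy"],-1.]); return p["position"],d
def at_z(p,u,v,z):
    o,d=ray(p,u,v); return o+d*(z-o[2])/d[2]
def locate(name):
    """knob point and valve red/green bar centres, per camera"""
    for n in("top","scene"):
        p=env.grab_frame(n); im=p["image"].astype(int); b,g,r=im[...,0],im[...,1],im[...,2]
        k=env.trace(p,name+"_knob")
        if k:
            v,u=np.nonzero(k[0]["mask"]); print(n,"knob",k[0]["score"],len(u),at_z(p,u.mean(),v.mean(),.115 if n=="top" else .11).round(4))
        m=env.trace(p,name)
        if not m: print(n,"no valve"); continue
        M=cv2.dilate(m[0]["mask"].astype(np.uint8),np.ones((5,5)))>0
        P=[]
        for c in((r>g+70)&(r>b+70),(g>r+50)&(g>b+50)):
            v,u=np.nonzero(M&c); P.append(at_z(p,u.mean(),v.mean(),.05)); print(n,len(u),P[-1].round(4))
        d=P[0]-P[1]; print(n,"mid",((P[0]+P[1])/2).round(4),"sep",np.linalg.norm(d).round(4),"yaw",np.degrees(np.arctan2(-d[0],d[1])).round(2))
E
python3 -c "
from h import *
locate('blue_valve')"
```

```text
top knob 0.5 267 [0.6202 0.1847 0.115 ]
top 174 [0.6234 0.2203 0.05  ]
top 182 [0.621  0.0813 0.05  ]
top mid [0.6222 0.1508 0.05  ] sep 0.139 yaw -0.97
scene knob 0.5 275 [0.6081 0.1649 0.11  ]
scene 75 [0.6192 0.2212 0.05  ]
scene 119 [0.622  0.0817 0.05  ]
scene mid [0.6206 0.1515 0.05  ] sep 0.1396 yaw 1.17
```

```bash
python3 - <<'E'
from h import *
ori=[180,0,-0.5]
def st(t):
    s=env.read_state();print(t,round(s["clock"],2),s["position"].round(4),s["force"].round(1),round(s["opening"],3),s["finger_force"])
env.goto([.6215,.186,.22],ori); st("hover")
print(env.move_straight([.6215,.186,.089],rate=.12,force_limit=8)); st("down")
env.gripper_to(0.0,grasp_force=30); st("grip")
p=env.grab_frame("scene"); cv2.imwrite("pics/grip.png",cv2.resize(p["image"][110:270,170:370],(800,640))[:600])
E
```

```text
hover 2.8 [0.6213 0.1868 0.22  ] [-0.2  0.1  0.6] 0.998 0.0
False
down 4.04 [0.6221 0.1863 0.09  ] [ 0.4 -0.1  0.2] 1.001 0.0
grip 5.06 [0.6215 0.1861 0.089 ] [ 0.2  0.8 -0.2] 0.31 29.9999411101453
```

View pics/grip.png

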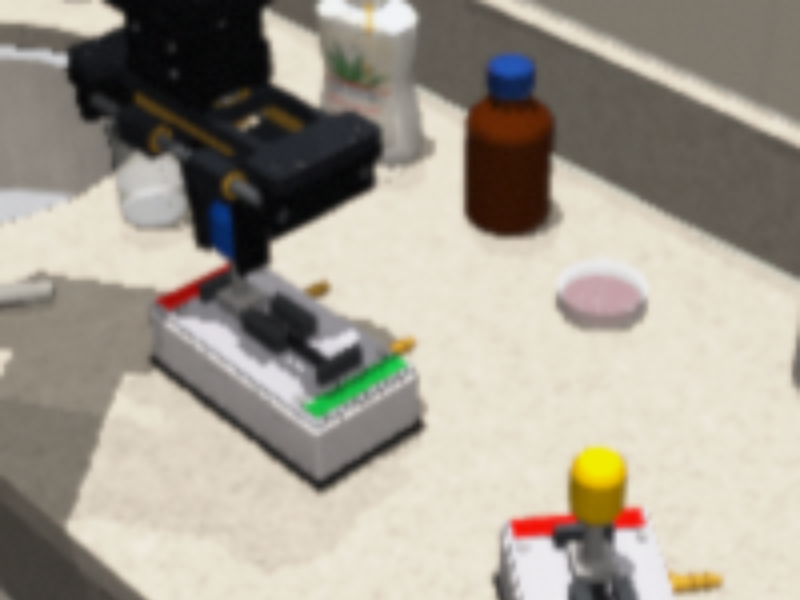

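The fingers hold the blue knob (opening 27 mm, blue visible at (220,230)) and the yellow lever is untouched. Now I'll lift, traverse, lower and release.

```bash
python3 - <<'E'
from h import *
def st(t):
    s=env.read_state();print(t,round(s["clock"],2),s["position"].round(4),s["force"].round(1),round(s["opening"],3),s["finger_force"])
env.move_straight([.6215,.186,.114],rate=.06); st("lift")
print(env.move_straight([.6209,.1165,.114],rate=.06,force_limit=15)); st("across")
print(env.move_straight([.6209,.1165,.089],rate=.05,force_limit=12)); st("lower")
p=env.grab_frame("scene"); cv2.imwrite("pics/lower.png",cv2.resize(p["image"][110:270,170:370],(750,600)))
E
```

```text
lift 5.67 [0.6212 0.1858 0.1141] [ 0.5  0.2 -4.4] 0.305 29.99929742887616
False
across 6.98 [0.6205 0.1163 0.1138] [-2.5 -0.2 -5.3] 0.307 29.999271396081895
False
lower 7.63 [0.6208 0.1166 0.089 ] [-3.9  1.  -0.6] 0.308 29.99991349177435
```

View pics/lower.png

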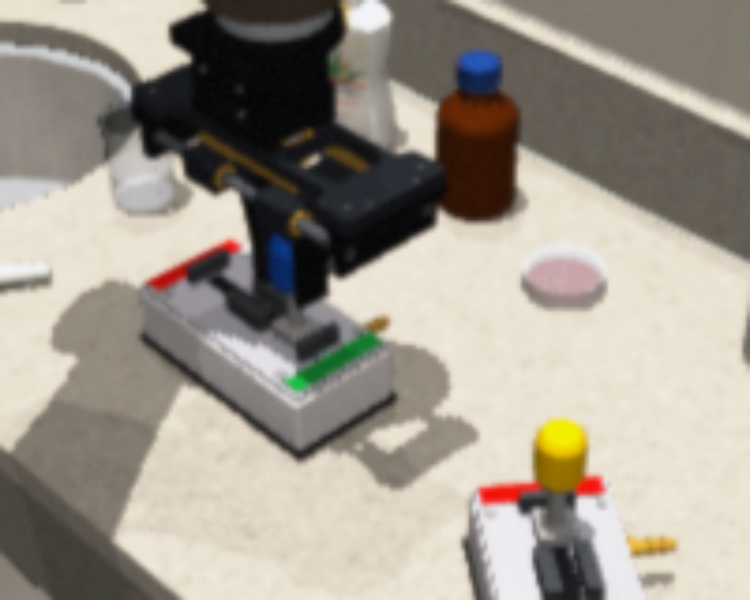

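The lever is past the gate, with its collar down by the green end at about (300,330). I'll release, retreat and check.

```bash
python3 - <<'E'
from h import *
env.gripper_to(1.0); env.dwell(.2)
env.move_straight([.6208,.1166,.23],rate=.12)
env.goto([.45,.40,.25],[180,0,-0.5])
print(env.read_state()["clock"])
locate("blue_valve")
p=env.grab_frame("scene"); cv2.imwrite("pics/end.png",cv2.resize(p["image"][110:270,170:370],(750,600)))
E
```

```text
11.6583
top knob 0.7 187 [0.6176 0.1155 0.115 ]
top 197 [0.6249 0.2197 0.05  ]
top 183 [0.6212 0.0813 0.05  ]
top mid [0.623  0.1505 0.05  ] sep 0.1385 yaw -1.53
scene knob 0.74 286 [0.607  0.0962 0.11  ]
scene 85 [0.6228 0.2215 0.05  ]
scene 119 [0.6223 0.0816 0.05  ]
scene mid [0.6225 0.1516 0.05  ] sep 0.1399 yaw -0.21
```

View pics/end.png

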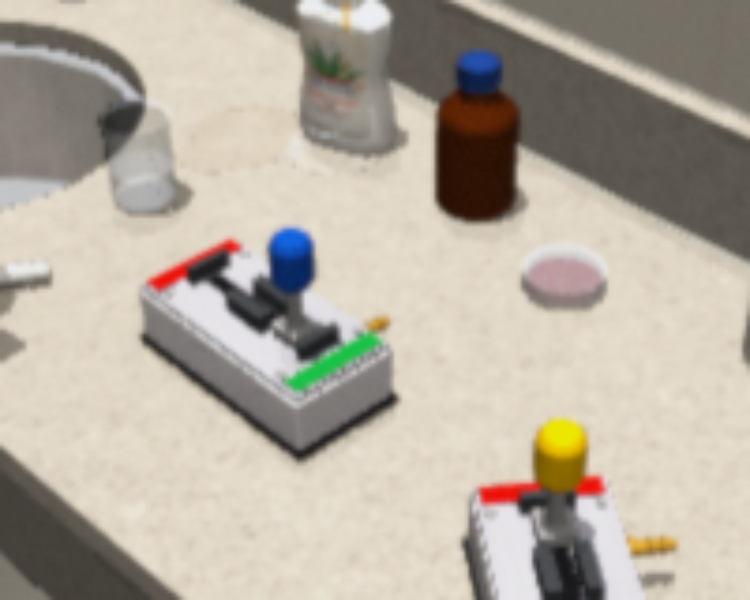

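The blue knob stands at (292,262) at the green end, about 35 mm past centre. Its camera offset is the same as when it sat in the red notch, so it is fully down. The yellow lever is still at its red end.

```bash
python3 -c "
from workcell import env
print(env.close_job())"
```

```text
the job is handed in; nothing more can be done
None
```

The blue valve is open, with its lever down in the green notch, the yellow valve is still shut at its red end, and the job was handed in at about 12 s of the 34 s allowed.

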